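# Turn over the cover leaf of a scanner's reference target

### The arm

A 6-joint arm with a two-finger parallel gripper is mounted at the origin on the work surface. World frame = base frame: x ahead of the robot, y to its left, z up, the work surface at z = 0. Lengths are in m, angles in rad, forces in N, time in s.
With the tool pointing down it reaches from about 0.25 to 0.775 m from the base axis. Payload 4 kg.
Tool frame: the origin (TCP) lies at the very end of the fingers, on their centre line; the grasp point (between the pads) lies 19 mm behind it; z points along the fingers, y is the line along which they close (so a half turn about z gives the same grasp; the last joint's range is limited). The gripper opens to 94 mm and grips with 3 to 60 N. Pads are 16 mm wide; open, the fingers measure 119 mm over their backs; the gripper's body (75 mm by 177 mm) begins 78 mm behind the grasp point.
Start: joints at [-1.226, 0.087, 1.371, -0, 1.684, -0.103], TCP at [0.238, -0.496, 0.206] pointing down, gripper open.
Joint ranges: [-3.1, 3.1], [-0.76, 2.03], [0.27, 2.55], [-1.08, 4.22], [0.17, 2.65], [-2.57, 2.57]. Speed limits (rad/s): [2.79, 2.79, 3.14, 3.14, 3.14, 3.14].

### API

Orientations are given as [roll, pitch, yaw] about the fixed x, y, z axes, in that order (R = Rz(yaw) Ry(pitch) Rx(roll)).
In Python, from bench import robot, vision gives the robot as it stands.
- The arm moves only by the shell command python3 -m crank 'ROWS'. ROWS is JSON, a list of rows, each a list of 3 entries, a list of its own where there are three numbers: the closure, from 0 (fully open) to 1 (shut), then the shift along the tool's x, y, z in m, then the turn, a rotation vector about the tool's x, y, z in degrees. A call has 1 to 8 rows; each row shifts and turns the commanded pose from where the row before left it, along the tool's axes as they then stand; what a row does not reach is not made up. A row lasts 1/10 s, in which the tool goes at most 50 mm and 8.59 degrees, less where a joint would pass 70% of its speed; a pose out of reach is approached as far as the arm can. A call with a gripper value outside its range is refused whole. The fingers move at their own pace and stop on an object; the grip force is fixed at half the most. Time passes only in rows, so rows that do not move let the fingers close. It gives the time, the measured TCP pose, the force, the opening and the grip force at its end, in the units of the state.
- robot.get_obs(): the state, without advancing time (a new reading comes with each control period).
- vision.snapshot(name): name is "scene" or "top" or "wrist"; returns a dict with "color" (400x640x3 uint8, red, green, blue), "z_map" (400x640 float32, m along the optical axis (not along the pixel's ray), 0 where there is no reading), "fx", "fy", "cx", "cy" (pixels), "dist" ([k1, k2, p1, p2, k3] as OpenCV has them; the pictures are not rectified), "R" (3x3) and "t" (3): a world point X has camera coordinates R X + t. Camera axes: x right, y down, z forward; pixel columns grow to the right and rows downward; lengths in m; the calibration is good to about 2 mm. A picture is of the moment at which its call begins.
- robot.close_job(): hands the job in; it is judged then, once.
The state is a dict: "time": time; "joint_positions": joint angles; "qvel": joint speeds; "joint_torque": joint torques, N m; "tool_pos": TCP position; "ee_rot": TCP orientation; "wrist_force": force on the tool from outside, world axes, zero at the start; "wrist_torque": the same for the moment, N m; "width": finger opening in m; "finger_force": force on a finger pad.
Only numpy, scipy, OpenCV 4.12 (cv2) and the standard library are available. Lean on these libraries where they do the work, as an engineer would, in place of code of your own. Each camera call takes 0.05 s, during which the arm holds its last target. There are 200 camera calls.

### The job

Uncover the dot field of the folding reference target: with the fingers, push its white leaf up by its free edge, over its spine, and press it down until it lies flat on the other side of the stand. Only push, gently: do not pinch the leaf, and neither lift nor shove the stand. Leave everything else on the table where it is, and end clear of it all.

Things in the scene. Friction and masses are not known exactly. Their poses are not given: they have to be found in the camera images.
- target: Aluminium stand, 1.8 kg, loose on rubber feet: top plate 120 mm (x) by 150 mm (y), 12 mm thick, its top 62 mm up, on two bars 30 mm wide, 130 mm long along y, at x = -41 and +41 mm. Origin on the table under the plate's middle, z up, x along the spine, yaw -0.35 to 0.8 rad. Its +y half (robot's left) has the black field with white dots, covered by the leaf at the start.
- spine (a point): Middle of the hinge axis (spine) on the stand, 66 mm above the table; the axis runs along the stand's x. The hinge has friction (0.15 N m): the leaf stays where it is left and does not fall, so it must be pushed the whole way; 1 to 4 N at its free edge moves it.
- leaf (a joint): Angle of the leaf, a rigid white panel 100 mm long along the spine, reaching 110 mm out from the hinge axis, 5 mm thick, mid-plane through the axis, 120 g. 0 = flat on the stand's +y side over the dots, pi/2 = straight up, 3.14 = flat on the -y side (a stop at each end). Starts 0 to 0.35 rad open.
- leaf_edge (a point): Middle of the leaf's free edge, on its mid-plane, 110 mm from the hinge axis; y points from spine to edge and turns with the leaf. On either side the edge juts 35 mm beyond the plate with open space beneath (63 mm to the table when flat).
- ball: Bystander: reference ball: white 38 mm ball on a dark round stand, 79 mm tall, foot 56 mm across; origin at the middle of its underside.
- lens: Bystander: black lens barrel standing on end, 56 mm across, 52 mm tall; origin at the middle of its underside.
- block: Bystander: plain wooden block 90 x 45 x 35 mm; origin at the middle of its underside.
- figure: Bystander: plaster animal figurine, about 110 mm long, 75 mm tall; origin at the middle of its underside.
- can: Bystander: spray can, 54 mm across, 150 mm tall; origin at the middle of its underside.
- driver: Bystander: screwdriver lying on the table.
- brush: Bystander: brush lying on the table.

How it is judged:
By the outcome, as a careful person would: the job done as asked, in the order asked, and still so for the second after the job is handed in, with the robot touching nothing.
It also fails if it takes over 38 s, if anything falls off the work surface, if the arm or the gripper's body presses on something with over 40 N, if the wrist force passes 120 N, or if a joint passes its speed limit or range.

## Working session

There is one attempt and no reset: what is moved stays moved. The work goes in short steps, Python scripts to look and compute and a shell command to move; the robot and the scene stay as the last step left them, time stands still between calls to the robot, and variables do not carry over. Pictures are saved under pics/ and viewed, at most 10 in all, crops included, and the job is handed in when it is done.

```bash
mkdir -p pics; ls; python3 - <<'E'
from bench import robot, vision
import cv2,numpy as np
print(robot.get_obs())
for n in ("top","scene"):
    s=vision.snapshot(n); np.savez(n+".npz",**s)
    cv2.imwrite(f"pics/{n}0.png",s["color"][:,:,::-1])
    print(n,s["fx"],s["cx"],s["cy"],s["dist"],s["R"],s["t"])
E
```

```text
pics
{'time': 0.0, 'joint_positions': array([-1.22607806e+00,  8.79533480e-02,  1.37220781e+00, -2.21672996e-05,
        1.68362445e+00, -1.03093165e-01]), 'qvel': array([-1.75542178e-05,  5.26092227e-04,  1.18638589e-03,  5.23646233e-04,
        1.55711283e-03, -1.29894883e-03]), 'joint_torque': array([-6.09032140e-04, -3.40177524e+01, -3.02426398e+01,  7.18090148e-02,
        3.32228048e-02, -1.90115384e-04]), 'tool_pos': array([ 0.23795399, -0.49525727,  0.20432866]), 'ee_rot': array([-3.13940907e+00, -2.03763986e-04,  4.47808736e-01]), 'wrist_force': array([ 0.33649368, -0.45399543, -0.1355685 ]), 'wrist_torque': array([ 0.00832216, -0.00934043,  0.04914529]), 'finger_force': 0.0, 'width': 0.09383070717112371}
top 490.6772009314199 327.21396524546805 204.83939024791346 [-0.01795168  0.          0.          0.          0.        ] [[-0.02592222 -0.99964175 -0.00666445]
 [-0.9894838   0.02660667 -0.1421756 ]
 [ 0.14230198  0.00290886 -0.98981902]] [-0.0120294   0.53646615  1.65594154]
scene 505.33568059149786 320.83463868963145 194.0461446195347 [0.03818129 0.         0.         0.         0.        ] [[ 0.81701378  0.57648398 -0.01243781]
 [ 0.46784743 -0.67535036 -0.57010585]
 [-0.33705677  0.45996534 -0.8214771 ]] [-0.44585717 -0.23474613  1.55806666]
```

View pics/top0.png

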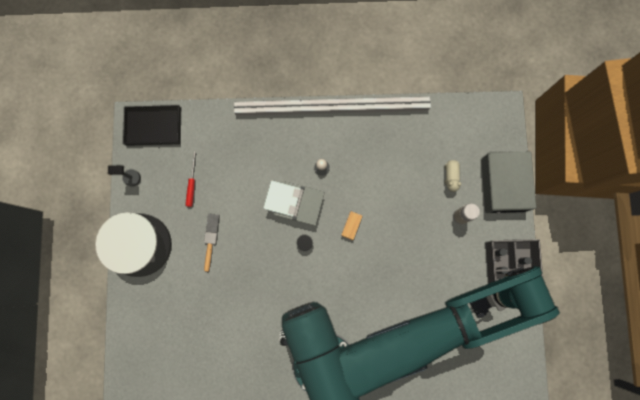

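View pics/scene0.png

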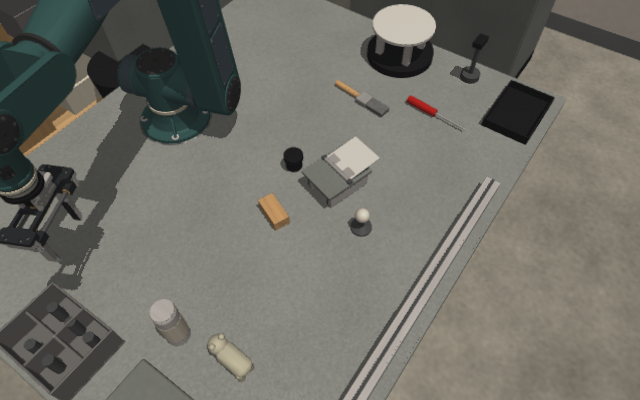

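The top view shows the white leaf at about (283,200), the exposed plate at (310,207), the ball at (321,165), the lens at (304,243) and the block at (351,226). The scene view shows the leaf at (355,158), with the ball at (361,220).

```bash
cat > h.py <<'E'
import numpy as np,cv2
def pts(s):
    K=np.array([[s["fx"],0,s["cx"]],[0,s["fy"],s["cy"]],[0,0,1]],float)
    v,u=np.mgrid[0:400,0:640]
    n=cv2.undistortPoints(np.stack([u,v],-1).reshape(-1,1,2).astype(np.float64),K,np.array(s["dist"],float)).reshape(400,640,2)
    z=s["z_map"].astype(float)
    P=np.dstack([n[...,0]*z,n[...,1]*z,z])
    return (P-s["t"])@s["R"]   # R^T(P-t)
E
python3 - <<'E'
from h import *
for n,box in(("top",(255,335,150,260)),("scene",(280,400,125,240))):
    s=dict(np.load(n+".npz")); W=pts(s); c=s["color"].astype(int)
    sub=np.zeros((400,640),bool); sub[box[2]:box[3],box[0]:box[1]]=1
    sub&=s["z_map"]>0
    white=sub&(c.min(2)>165)&(W[...,2]>.04)
    nl,lab,st,ce=cv2.connectedComponentsWithStats(white.astype(np.uint8))
    for i in range(1,nl):
        if st[i,4]<20: continue
        er=cv2.erode((lab==i).astype(np.uint8),np.ones((3,3)))>0
        p=W[er] if er.sum()>20 else W[lab==i]
        print(n,"white",st[i],p.mean(0).round(4),p.min(0).round(3),p.max(0).round(3))
        if len(p)>150:
            m=p.mean(0);U=np.linalg.svd(p-m)[2][2];U*=np.sign(U[2]);print(" normal",U.round(3),"tilt",np.arccos(U[2]),"downdir yaw",np.arctan2(U[1],U[0]))
            q=W[lab==i][:,:2].astype(np.float32);r=cv2.minAreaRect(q*1000);print(" rect",r,cv2.boxPoints(r).round(1).tolist())
    pl=sub&(abs(W[...,2]-.062)<.006)&~white&(c.min(2)>50)
    nl,lab,st,ce=cv2.connectedComponentsWithStats(pl.astype(np.uint8)); i=1+st[1:,4].argmax()
    q=W[lab==i];r=cv2.minAreaRect(q[:,:2].astype(np.float32)*1000);print(n,"plate",st[i],q[:,2].mean(),r,cv2.boxPoints(r).round(1).tolist())
    if n=="top":
        hi=(W[...,2]>.015)&(s["z_map"]>0)&(W[...,2]<.3)
        nl,lab,st,ce=cv2.connectedComponentsWithStats(hi.astype(np.uint8))
        for i in range(1,nl):
            if 15<st[i,4]<4000: p=W[lab==i];print("obj",st[i],p.min(0).round(3),p.max(0).round(3))
E
```

```text
top white [318 160   7   6  34] [ 0.6776 -0.0095  0.0767] [ 0.668 -0.019  0.066] [0.687 0.002 0.087]
top white [264 181  36  35 874] [0.56   0.126  0.0732] [0.506 0.071 0.061] [0.614 0.184 0.087]
 normal [-0.007 -0.072  0.997] tilt 0.07273154049701637 downdir yaw -1.6638661932926693
 rect ((560.2911376953125, 127.52610778808594), (103.2364501953125, 100.70663452148438), 73.7181167602539) [[497.5, 92.0999984741211], [594.2000122070312, 63.900001525878906], [623.0999755859375, 163.0], [526.4000244140625, 191.1999969482422]]
top plate [295 187  30  38 636] 0.062196020854096104 ((533.2642211914062, 35.54169845581055), (76.10636138916016, 120.34127807617188), 73.97015380859375) [[464.8999938964844, 15.600000381469727], [580.5999755859375, -17.600000381469727], [601.5999755859375, 55.5], [485.8999938964844, 88.69999694824219]]
obj [637  53   3  10  17] [ 1.036 -1.185  0.015] [ 1.07  -1.175  0.033]
obj [ 234   97  197   18 2512] [ 0.875 -0.403  0.015] [0.921 0.298 0.053]
obj [122 105  59  41 438] [0.773 0.496 0.015] [0.918 0.702 0.04 ]
obj [ 481  151   55   63 3069] [ 0.491 -0.726  0.015] [
[... 1161 characters left out ...]
ir yaw -1.9768949506311368
 rect ((560.335205078125, 130.47836303710938), (103.29316711425781, 100.5147476196289), 73.7995834350586) [[497.70001220703125, 94.9000015258789], [594.2000122070312, 66.9000015258789], [623.0, 166.10000610351562], [526.5, 194.10000610351562]]
scene white [359 210   9   8  60] [ 0.6839 -0.0103  0.076 ] [ 0.677 -0.019  0.069] [ 0.69  -0.001  0.082]
scene plate [ 301  146   71   54 1243] 0.06125085288960445 ((545.520263671875, 73.9781723022461), (156.21522521972656, 123.21056365966797), 74.3504867553711) [[465.1000061035156, 15.399999618530273], [583.7999877929688, -17.899999618530273], [625.9000244140625, 132.60000610351562], [507.29998779296875, 165.8000030517578]]
```

```bash
cat >> h.py <<'E'
from scipy.spatial.transform import Rotation as Ro
S=np.array([.544,.072,0]); YAW=-.283; A=Ro.from_euler('z',YAW).as_matrix()   # stand frame
def stand(p): return A.T@(np.array(p)-S)
def togo(o,target_stand,tilt_deg):
    "remaining shift (mm, tool axes now) and turn (deg rotvec, tool axes)"
    R=Ro.from_euler('xyz',o["ee_rot"]).as_matrix()
    d=R.T@(S+A@np.array(target_stand)-o["tool_pos"])
    G=A@np.array([[0,1,0],[1,0,0],[0,0,-1.]]).T@Ro.from_euler('y',-tilt_deg,degrees=True).as_matrix()
    return (d*1000).round(1),Ro.from_matrix(R.T@G).as_rotvec(degrees=True).round(1)
E
python3 -m crank '[[1,[0,0,-0.04],[0,0,-8]],[1,[0,0,-0.04],[0,0,-8]],[1,[0,0,-0.04],[0,0,-8]],[1,[0,0,-0.04],[0,0,-8]],[1,[0,0,0],[0,0,-8]],[1,[0,0,0],[0,0,-8]],[1,[0,0,0],[0,0,0]]]'
python3 - <<'E'
from h import *; from bench import robot
o=robot.get_obs(); print(o["joint_positions"].round(2),o["width"],togo(o,[0,.17,.30],0),togo(o,[0,.17,.30],45))
E
```

```text
time: 0.8
tool_pos: [0.2382, -0.4958, 0.3652]
ee_rot: [-3.141, -0.0, 1.285]
wrist_force: [0.1, -0.1, 0.2]
width: 0.0411
finger_force: 0.0
[-1.23  0.11  1.03  0.    2.   -0.94] 0.041053418549055545 (array([800.9, 133.1,  65.5]), array([-0. , -0. , -0.1])) (array([800.9, 133.1,  65.5]), array([ -0.1, -45. ,  -0.1]))
```

```bash
for i in 1; do python3 -m crank '[[1,[0.033,0.0055,0],[0,0,0]],[1,[0.033,0.0055,0],[0,0,0]],[1,[0.033,0.0055,0],[0,0,0]],[1,[0.033,0.0055,0],[0,0,0]],[1,[0.033,0.0055,0],[0,0,0]],[1,[0.033,0.0055,0],[0,0,0]],[1,[0.033,0.0055,0],[0,0,0]],[1,[0.033,0.0055,0],[0,0,0]]]'
python3 -m crank '[[1,[0.033,0.0055,0],[0,0,0]],[1,[0.033,0.0055,0],[0,0,0]],[1,[0.033,0.0055,0],[0,0,0]],[1,[0.033,0.0055,0],[0,0,0]],[1,[0.033,0.0055,0],[0,0,0]],[1,[0.033,0.0055,0],[0,0,0]],[1,[0.033,0.0055,0],[0,0,0]],[1,[0.033,0.0055,0],[0,0,0]]]'
python3 -m crank '[[1,[0.033,0.0055,0],[0,0,0]],[1,[0.033,0.0055,0],[0,0,0]],[1,[0.033,0.0055,0],[0,0,0]],[1,[0.033,0.0055,0],[0,0,0]],[1,[0.033,0.0055,0],[0,0,0]],[1,[0.033,0.0055,0],[0,0,0]],[1,[0.033,0.0055,0],[0,0,0]],[1,[0,0,0],[0,0,0]]]'
done
python3 - <<'E'
from h import *; from bench import robot
o=robot.get_obs(); print(o["joint_positions"].round(2),o["width"],togo(o,[0,.17,.30],45))
E
```

```text
time: 1.6
tool_pos: [0.3548, -0.2534, 0.3648]
ee_rot: [-3.141, -0.001, 1.282]
wrist_force: [-0.2, -0.1, -0.1]
width: 0.0003
finger_force: 0.0
time: 2.4
tool_pos: [0.4713, -0.0125, 0.3647]
ee_rot: [-3.14, 0.0, 1.282]
wrist_force: [0.8, 0.3, 0.3]
width: 0.0002
finger_force: 0.0
time: 3.2
tool_pos: [0.5738, 0.2001, 0.3621]
ee_rot: [-3.137, 0.002, 1.287]
wrist_force: [0.6, -0.4, -1.0]
width: 0.0
finger_force: 0.0
[0.24 0.25 0.87 0.   2.02 0.53] 4.7705738542115476e-05 (array([38.8,  7.4, 62. ]), array([ -0.3, -44.9,   0. ]))
```

```bash
python3 -m crank '[[1,[0.03,0.007,0],[0,-7.5,0]],[1,[0,0,0],[0,-7.5,0]],[1,[0,0,0],[0,-7.5,0]],[1,[0,0,0],[0,-7.5,0]],[1,[0,0,0],[0,-7.5,0]],[1,[0,0,0],[0,-7.5,0]],[1,[0,0,0],[0,0,0]]]'
python3 - <<'E'
from h import *; from bench import robot,vision
o=robot.get_obs(); print(o["joint_positions"].round(2),stand(o["tool_pos"]),togo(o,[0,.165,.20],45),togo(o,[0,.15,.052],45))
E
```

```text
time: 3.9
tool_pos: [0.5891, 0.2261, 0.3575]
ee_rot: [-3.129, 0.796, 1.296]
wrist_force: [0.9, 0.3, -2.0]
width: 0.0004
finger_force: 0.0
[ 0.54  0.77  0.34 -0.88  2.47  0.24] [2.88847736e-04 1.60550630e-01 3.57540974e-01] (array([115.7,   1.1, 107. ]), array([-0.4,  0.6,  0.3])) (array([211. ,   2.5, 221.2]), array([-0.4,  0.6,  0.3]))
```

```bash
python3 -m crank '[[1,[0.02,0,0.02],[0,0,0]],[1,[0.02,0,0.02],[0,0,0]],[1,[0.02,0,0.02],[0,0,0]],[1,[0.02,0,0.02],[0,0,0]],[1,[0.02,0,0.02],[0,0,0]],[1,[0.02,0,0.02],[0,0,0]],[1,[0,0,0],[0,0,0]]]'
python3 - <<'E'
from h import *; from bench import robot,vision
o=robot.get_obs(); print(o["joint_positions"].round(2),stand(o["tool_pos"]),togo(o,[0,.15,.052],45))
E
```

```text
time: 4.6
tool_pos: [0.5869, 0.2219, 0.1926]
ee_rot: [-3.135, 0.787, 1.287]
wrist_force: [-0.3, -0.3, -0.4]
width: 0.0004
finger_force: 0.0
[ 0.54  0.71  0.76 -0.63  2.2   0.59] [-0.00069762  0.15591064  0.19260105] (array([ 95.4,   1.4, 103.4]), array([-0.4,  0.1, -0. ]))
```

Joint margins are better lower down. I'll descend to the pre-contact point and check from near.

```bash
python3 -m crank '[[1,[0.02,0,0.02],[0,0,0]],[1,[0.02,0,0.02],[0,0,0]],[1,[0.02,0,0.02],[0,0,0]],[1,[0.018,0,0.021],[0,0,0]],[1,[0.016,0,0.021],[0,0,0]],[1,[0,0,0],[0,0,0]]]'
python3 - <<'E'
from h import *; from bench import robot,vision
o=robot.get_obs(); print(o["joint_positions"].round(2),stand(o["tool_pos"]),togo(o,[0,.101,.05],45))
a=[vision.snapshot(n)["color"] for n in("scene","wrist")]
sc=cv2.resize(a[0][80:240,260:480],(550,400),interpolation=cv2.INTER_CUBIC); cv2.imwrite("pics/sc1.png",sc[:,:,::-1])
cv2.imwrite("pics/wr1.png",a[1][:,:,::-1])
E
```

```text
time: 5.2
tool_pos: [0.5855, 0.2168, 0.0555]
ee_rot: [-3.137, 0.787, 1.286]
wrist_force: [0.4, 0.8, -0.6]
width: 0.0009
finger_force: 0.0
[ 0.53  0.78  0.93 -0.56  2.    0.73] [-0.00060076  0.15065269  0.05552958] (array([-31.1,   0.9,  39.1]), array([-0.3,  0.1, -0.1]))
```

View pics/sc1.png

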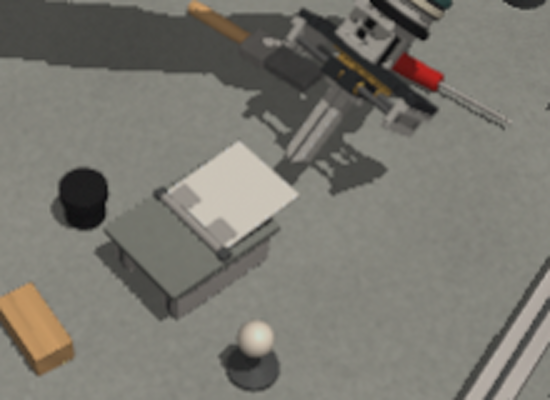

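View pics/wr1.png

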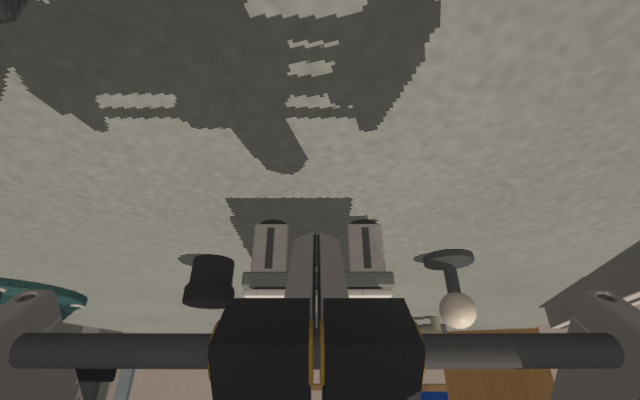

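The crop shows the closed fingertip (290,155) just outside the middle of the leaf's free edge (268,168). In the wrist view it sits centred at column 317, between the stand's bars (270 and 365). Next I'll slip it under the edge and compute the arc.

```bash
python3 -m crank '[[1,[-0.007,0,0.01],[0,0,0]],[1,[-0.007,0,0.01],[0,0,0]],[1,[-0.007,0,0.01],[0,0,0]],[1,[-0.0065,0,0.0095],[0,0,0]],[1,[0,0,0],[0,0,0]]]'
cat > arc.py <<'E'
from h import *; from bench import robot
def P(t,r): return r*np.array([np.cos(t),np.sin(t)])+2.5*np.array([np.sin(t),-np.cos(t)])+[0,66]
n=np.array([-1,1])/2**.5; d=np.array([-1,-1])/2**.5
def tcp(t):
    if t<np.pi/4: C=P(t,110)+20*d
    else: C=P(t,90)
    w=8 if t<2.2 else (-8 if t>2.5 else 8-16*(t-2.2)/.3)
    return C-w*n
o=robot.get_obs(); s=stand(o["tool_pos"])*1000; print(s,o["joint_positions"].round(2),o["wrist_force"])
p=s[1:]
for t in np.arange(.1,3.15,.1):
    q=tcp(t); D=q-p; p=q; print(round(t,2),q.round(1),"x %.1f z %.1f"%(-D@n,D@d))
E
python3 arc.py
```

```text
time: 5.8
tool_pos: [0.5745, 0.1726, 0.0519]
ee_rot: [3.136, 0.782, 1.28]
wrist_force: [0.0, 0.5, -0.4]
width: 0.0004
finger_force: 0.0
[  1.17996058 105.14342248  51.94554008] [ 0.49  0.7   1.06 -0.57  1.93  0.73] [ 0.00210233  0.4622307  -0.37685547]
0.1 [101.2  54.7] x -4.7 z 0.8
0.2 [99.8 65.6] x -8.7 z -6.7
0.3 [97.3 76.3] x -9.3 z -5.8
0.4 [93.8 86.7] x -9.9 z -4.9
0.5 [89.2 96.7] x -10.3 z -3.9
0.6 [ 83.7 106.2] x -10.6 z -2.8
0.7 [ 77.3 115.2] x -10.9 z -1.7
0.8 [ 70.2 123.2] x -10.7 z -0.6
0.9 [ 63.6 129.3] x -9.0 z 0.3
1.0 [ 56.4 134.7] x -8.9 z 1.2
1.1 [ 48.7 139.4] x -8.7 z 2.1
1.2 [ 40.6 143.3] x -8.5 z 3.0
1.3 [ 32.1 146.4] x -8.2 z 3.8
1.4 [ 23.4 148.6] x -7.7 z 4.6
1.5 [ 14.5 149.9] x -7.2 z 5.4
1.6 [  5.5 150.4] x -6.7 z 6.0
1.7 [ -3.5 149.9] x -6.0 z 6.7
1.8 [-12.4 148.6] x -5.3 z 7.3
1.9 [-21.1 146.3] x -4.6 z 7.7
2.0 [-29.5 143.2] x -3.8 z 8.2
2.1 [-37.6 139.3] x -3.0 z 8.5
2.2 [-45.3 134.6] x -2.1 z 8.8
2.3 [-56.2 132.9] x -6.5 z 8.9
2.4 [-66.6 130.5] x -5.6 z 9.0
2.5 [-76.3 127.5] x -4.7 z 9.0
2.6 [-81.5 120.2] x 1.5 z 8.9
2.7 [-86.  112.4] x 2.4 z 8.7
2.8 [-89.6 104.2] x 3.2 z 8.4
2.9 [-92.4  95.6] x 4.0 z 8.0
3.0 [-94.4  86.8] x 4.8 z 7.6
3.1 [-95.5  77.9] x 5.6 z 7.1
```

```bash
python3 -m crank '[[1,[-0.0025,0,0.0005],[0,0,0]],[1,[-0.0025,0,0.0005],[0,0,0]],[1,[-0.0045,0,-0.0033],[0,0,0]],[1,[-0.0045,0,-0.0033],[0,0,0]],[1,[-0.0047,0,-0.0029],[0,0,0]],[1,[-0.0047,0,-0.0029],[0,0,0]],[1,[-0.005,0,-0.0025],[0,0,0]],[1,[-0.005,0,-0.0025],[0,0,0]]]'
python3 arc.py | head -1
```

```text
time: 6.6
tool_pos: [0.5707, 0.1626, 0.085]
ee_rot: [3.139, 0.783, 1.285]
wrist_force: [1.8, 3.0, -0.1]
width: 0.0002
finger_force: 1.5
[ 0.30650149 94.41650107 84.95555705] [ 0.48  0.65  1.07 -0.58  1.96  0.7 ] [ 1.82545724  3.02886415 -0.07058575]
```

```bash
cat > shot.py <<'E'
import sys,cv2; from bench import vision
a=vision.snapshot("scene")["color"][80:240,260:480]; cv2.imwrite("pics/%s.png"%sys.argv[1],cv2.resize(a,(550,400),interpolation=cv2.INTER_CUBIC)[:,:,::-1])
E
python3 shot.py sc2
```

```text
(no output)
```

View pics/sc2.png

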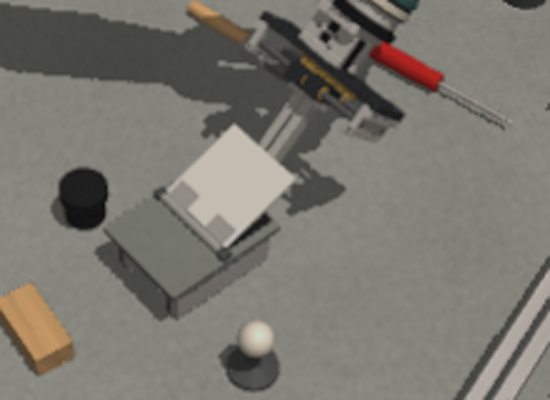

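The leaf has lifted: its far corner has moved to (235,125), a shadow shows under it at (255,230), and the stand hasn't moved. I'll keep going along the arc.

```bash
python3 -m crank '[[1,[-0.0051,0,-0.002],[0,0,0]],[1,[-0.0051,0,-0.002],[0,0,0]],[1,[-0.0053,0,-0.0014],[0,0,0]],[1,[-0.0053,0,-0.0014],[0,0,0]],[1,[-0.0054,0,-0.0008],[0,0,0]],[1,[-0.0054,0,-0.0008],[0,0,0]],[1,[-0.0053,0,-0.0003],[0,0,0]],[1,[-0.0053,0,-0.0003],[0,0,0]]]'
python3 -m crank '[[1,[-0.0045,0,0.0001],[0,0,0]],[1,[-0.0045,0,0.0002],[0,0,0]],[1,[-0.0045,0,0.0006],[0,0,0]],[1,[-0.0045,0,0.0006],[0,0,0]],[1,[-0.0044,0,0.001],[0,0,0]],[1,[-0.0043,0,0.001],[0,0,0]],[1,[-0.0043,0,0.0015],[0,0,0]],[1,[-0.0042,0,0.0015],[0,0,0]]]'
python3 arc.py | head -1; python3 shot.py sc3
```

```text
time: 7.45
tool_pos: [0.5632, 0.1383, 0.1203]
ee_rot: [-3.141, 0.786, 1.286]
wrist_force: [0.7, 1.0, -1.0]
width: 0.0003
finger_force: 1.1
time: 8.25
tool_pos: [0.5549, 0.1102, 0.1405]
ee_rot: [-3.141, 0.785, 1.286]
wrist_force: [0.5, 1.2, -1.6]
width: 0.0005
finger_force: 1.0
[ -0.21254411  39.72203437 140.53319575] [ 0.43  0.53  1.15 -0.62  1.97  0.62] [ 0.48373527  1.17513646 -1.64597486]
```

View pics/sc3.png

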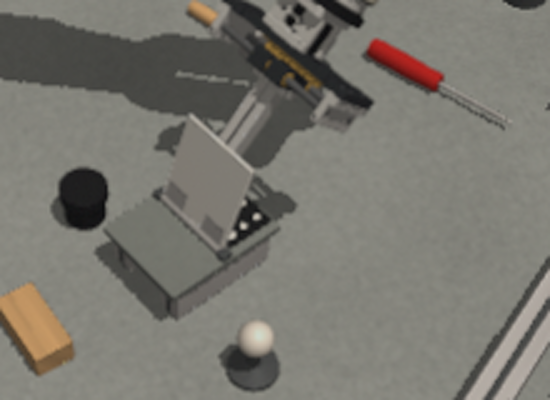

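The leaf is near 70° with the dots showing (240,225). I'm continuing past upright.

```bash
python3 -m crank '[[1,[-0.0046,0,0.0019],[0,0,0]],[1,[-0.0046,0,0.0019],[0,0,0]],[1,[-0.0039,0,0.0023],[0,0,0]],[1,[-0.0039,0,0.0023],[0,0,0]],[1,[-0.0036,0,0.0027],[0,0,0]],[1,[-0.0036,0,0.0027],[0,0,0]],[1,[-0.0034,0,0.003],[0,0,0]],[1,[-0.0033,0,0.003],[0,0,0]]]'
python3 -m crank '[[1,[-0.003,0,0.0033],[0,0,0]],[1,[-0.003,0,0.0034],[0,0,0]],[1,[-0.0027,0,0.0036],[0,0,0]],[1,[-0.0026,0,0.0037],[0,0,0]],[1,[-0.0023,0,0.0038],[0,0,0]],[1,[-0.0023,0,0.0039],[0,0,0]],[1,[-0.0019,0,0.0041],[0,0,0]],[1,[-0.0019,0,0.0041],[0,0,0]]]'
python3 arc.py | head -1; python3 shot.py sc4
```

```text
time: 9.1
tool_pos: [0.5449, 0.0757, 0.1483]
ee_rot: [3.141, 0.785, 1.285]
wrist_force: [0.9, 1.7, -1.4]
width: 0.0006
finger_force: 0.8
time: 9.9
tool_pos: [0.535, 0.0421, 0.141]
ee_rot: [3.141, 0.786, 1.285]
wrist_force: [-0.1, 1.9, -0.3]
width: 0.0007
finger_force: 0.7
[ -0.28876003 -31.2382466  140.96631036] [ 0.35  0.42  1.29 -0.64  1.89  0.58] [-0.12251429  1.94015348 -0.28651082]
```

View pics/sc4.png

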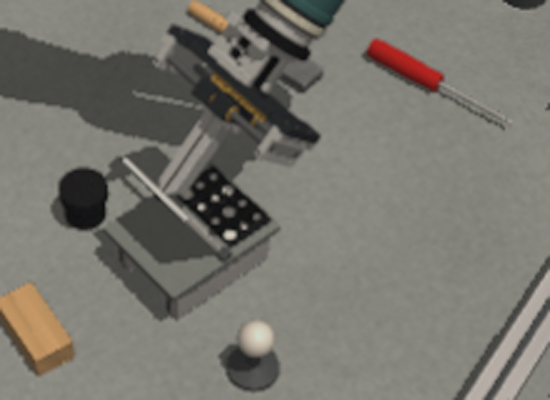

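The leaf, seen edge-on from (125,160) to (225,250), is past vertical and the dot field is open. Next I'll push it down.

```bash
python3 -m crank '[[1,[-0.0015,0,0.0042],[0,0,0]],[1,[-0.0015,0,0.0043],[0,0,0]],[1,[-0.0011,0,0.0044],[0,0,0]],[1,[-0.0011,0,0.0044],[0,0,0]],[1,[-0.003,0,0.0045],[0,0,0]],[1,[-0.003,0,0.0045],[0,0,0]],[1,[-0.0028,0,0.0045],[0,0,0]],[1,[-0.0028,0,0.0045],[0,0,0]]]'
python3 -m crank '[[1,[-0.0023,0,0.0045],[0,0,0]],[1,[-0.0023,0,0.0045],[0,0,0]],[1,[0.0008,0,0.0045],[0,0,0]],[1,[0.0008,0,0.0045],[0,0,0]],[1,[0.0012,0,0.0044],[0,0,0]],[1,[0.0012,0,0.0044],[0,0,0]],[1,[0.0016,0,0.0042],[0,0,0]],[1,[0.0016,0,0.0042],[0,0,0]]]'
python3 arc.py | head -1
```

```text
time: 10.75
tool_pos: [0.5247, 0.0066, 0.128]
ee_rot: [3.141, 0.785, 1.285]
wrist_force: [0.2, 2.2, 1.5]
width: 0.0004
finger_force: 0.7
time: 11.55
tool_pos: [0.5183, -0.015, 0.1007]
ee_rot: [3.142, 0.785, 1.286]
wrist_force: [-0.3, 0.8, 1.0]
width: 0.0003
finger_force: 0.6
[ -0.39717906 -90.75616546 100.74747916] [ 0.27  0.38  1.44 -0.66  1.76  0.58] [-0.27096383  0.84223535  0.98411748]
```

```bash
python3 -m crank '[[1,[0.002,0,0.004],[0,0,0]],[1,[0.002,0,0.004],[0,0,0]],[1,[0.0024,0,0.0038],[0,0,0]],[1,[0.0024,0,0.0038],[0,0,0]],[1,[0.0028,0,0.0028],[0,0,0]],[1,[0.002,0,0.002],[0,0,0]]]'
python3 -m crank '[[1,[0.0015,0,0.0015],[0,0,0]],[1,[0,0,0],[0,0,0]]]'
python3 arc.py | head -1
```

```text
time: 12.15
tool_pos: [0.5167, -0.02, 0.0769]
ee_rot: [-3.141, 0.786, 1.286]
wrist_force: [0.7, -0.8, 0.2]
width: 0.0004
finger_force: 0.6
time: 12.35
tool_pos: [0.5167, -0.0199, 0.0749]
ee_rot: [-3.141, 0.786, 1.286]
wrist_force: [0.4, -0.3, 0.4]
width: 0.0004
finger_force: 0.5
[ -0.52062266 -95.80672559  74.93968688] [ 0.27  0.4   1.47 -0.66  1.72  0.6 ] [ 0.37601142 -0.32360633  0.39450741]
```

```bash
for i in 1 2 ; do python3 -m crank '[[1,[0.0007,0,0.0007],[0,0,0]],[1,[0,0,0],[0,0,0]]]' | egrep 'pos|wrist'; done
python3 shot.py sc5
```

```text
tool_pos: [0.5169, -0.0199, 0.0746]
wrist_force: [-1.1, -0.4, 3.1]
tool_pos: [0.5169, -0.0199, 0.0743]
wrist_force: [-1.4, -0.6, 5.7]
```

View pics/sc5.png

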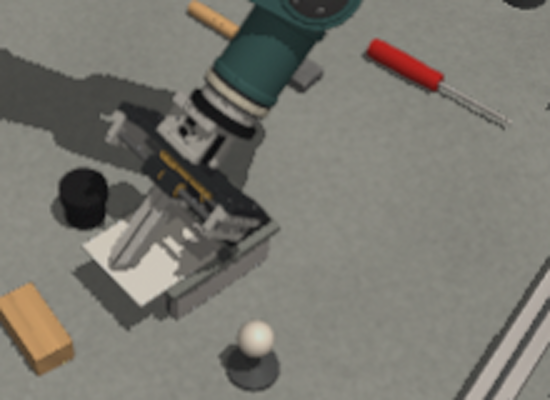

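The leaf lies flat on the -y side (white, from (85,245) to (150,305)), and the force is rising against the stop. I'll add one light press, then lift straight up and clear.

```bash
python3 -m crank '[[1,[0.0007,0,0.0007],[0,0,0]],[1,[0,0,0],[0,0,0]]]' | egrep 'pos|wrist'
python3 -m crank '[[1,[-0.004,0,-0.004],[0,0,0]],[1,[-0.015,0,-0.015],[0,0,0]],[1,[-0.02,0,-0.02],[0,0,0]],[1,[-0.025,0,-0.025],[0,0,0]],[1,[-0.025,0,-0.025],[0,0,0]],[1,[-0.025,0,-0.025],[0,0,0]],[1,[-0.02,0,-0.02],[0,0,0]],[1,[0,0,0],[0,0,0]]]' | egrep 'pos|wrist'
python3 -m crank '[[1,[-0.01,0,-0.03],[0,0,0]],[1,[-0.01,0,-0.03],[0,0,0]],[1,[-0.01,0,-0.03],[0,0,0]],[1,[-0.01,0,-0.03],[0,0,0]],[1,[0,0,0],[0,0,0]],[1,[0,0,0],[0,0,0]]]' | egrep 'pos|wrist'
python3 - <<'E'
from h import *; from bench import vision,robot
s=vision.snapshot("scene"); W=pts(s); c=s["color"].astype(int)
cv2.imwrite("pics/sc6.png",cv2.resize(s["color"][80:240,230:450],(550,400),interpolation=cv2.INTER_CUBIC)[:,:,::-1])
w=(W-S)@A; m=(c.min(2)>130)&(abs(w[...,0])<.04)&(w[...,1]<-.02)&(w[...,1]>-.115)&(w[...,2]>.05)&(w[...,2]<.1)
p=w[m]; print(len(p),np.polyfit(p[:,1],p[:,2],1),p.min(0),p.max(0))
print(robot.get_obs()["joint_positions"].round(2))
E
```

```text
tool_pos: [0.5169, -0.02, 0.0741]
wrist_force: [-1.7, 0.1, 8.5]
tool_pos: [0.5185, -0.0192, 0.2659]
wrist_force: [0.9, 0.4, 0.7]
tool_pos: [0.5332, 0.0349, 0.373]
wrist_force: [-0.2, 0.1, 0.0]
823 [0.00152871 0.06751729] [-0.0399365  -0.10896716  0.06071365] [ 0.03991169 -0.02001424  0.07522669]
[ 0.34  0.34  0.94 -0.8   2.21  0.24]
```

View pics/sc6.png

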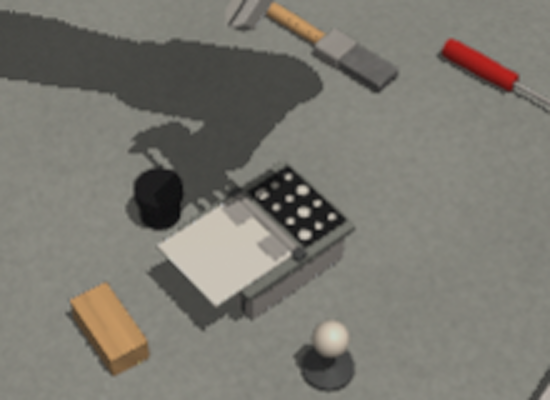

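The leaf is flat on the other side: white around (225,255), slope 0.0015, about 67.5 mm up. The dot field at (300,205) is uncovered, the bystanders haven't moved, and the arm is clear.

```bash
python3 -c "
from bench import robot
print(robot.close_job())"
```

```text
the job is handed in; nothing more can be done
None
```

The leaf is folded over its spine and lies flat on the other side, the dot field is uncovered, nothing else visibly moved, and the job was handed in at about 14 s with the arm clear.

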